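Clamp the long round pillar from the parts bin

ROBOT

A 6-joint arm with a two-finger parallel gripper is mounted at the origin on the work surface. World frame = base frame: x ahead of the robot, y to its left, z up, the work surface at z = 0. Lengths are in mm, angles in rad, forces in N, time in s.
With the tool pointing down it reaches from about 350 to 975 mm from the base axis. Payload 7.1 kg.
Tool frame: the origin (TCP) lies at the very end of the fingers, on their centre line; the grasp point (between the pads) lies 19 mm behind it (ctrl.grip_point_offset is the distance from the TCP to the grasp point, in mm); z points along the fingers, y is the direction in which the jaws open and shut (so a half turn about z gives the same grasp; the last joint's range is limited). The gripper opens to 88 mm and grips with 3 to 60 N. Pads are 20 mm wide; open, the fingers measure 115 mm over their backs; the gripper's body (75 mm by 178 mm) begins 61 mm behind the grasp point.
Start: joints at [-1.202, 0.423, 1.63, -0, 1.089, -0.019], TCP at [236.361, -578.566, 222.675] pointing down, gripper open.
Joint ranges: [-3, 3], [-0.9, 2.11], [0.09, 2.58], [-1.31, 4.45], [0.11, 2.69], [-2.54, 2.54]. Speed limits (rad/s): [2.39, 2.39, 3.01, 3.14, 3.14, 3.14].

INTERFACE

Orientations are given as a rotation vector (axis times angle).
In Python, from workcell import ctrl gives the robot as it stands.
- The arm moves only by the tool move_arm, never from a script. Its argument "increments" is one flat list of numbers, 5 for each row, row after row: the closure in counts, from 0 (fully open) to 255 (shut), then the shift along the tool's x, y, z in mm, then the turn about the tool's z in degrees. In form: [grip, dx, dy, dz, yaw, grip, dx, dy, dz, yaw, ...]. A call has 1 to 12 rows; each row is the pose to reach, as a shift and turn from the pose measured when the call began, along the tool's axes at that moment; what a row does not reach only later rows make up. A row lasts 1/8 s, in which the tool goes at most 62.5 mm and 10.7 degrees, less where a joint would pass 70% of its speed; a pose out of reach is approached as far as the arm can. A call with a gripper value outside its range is refused whole. The fingers move at their own pace and stop on an object; the grip force is fixed at half the most. Time passes only in rows, so rows that repeat a pose let the fingers close. It gives the time, the measured TCP pose, the force and the opening at its end, in the units of the state.
- ctrl.get_obs(): the state, without advancing time (a new reading comes with each control period).
- ctrl.get_image(name): name is "scene" or "top" or "wrist"; returns a dict with "frame" (400x640x3 uint8, red, green, blue), "vertical_fov" (degrees; the focal length in pixels is half the picture's height over the tangent of half this angle, whatever the lens; pixels are square), "cx", "cy" (the principal point, pixels), "distortion" ([k1, k2, p1, p2, k3] as OpenCV has them; the pictures are not rectified), "pose" (4x4, takes a point from camera to world coordinates); the wrist camera has in their place "mount" (4x4, takes a point from camera to tool coordinates, whose origin is the TCP and whose axes are the flange's). Camera axes: x right, y down, z forward; pixel columns grow to the right and rows downward; lengths in mm; the calibration is good to about 2 mm. A picture is of the moment at which its call begins: read the wrist's pose just before it. There is no depth.
- ctrl.close_job(): hands the job in, once; it reports no verdict.
The state is a dict: "t": time; "qpos": joint angles; "qvel": joint speeds; "joint_torque": joint torques, N m; "ee_pos": TCP position; "orientation": TCP orientation; "ft_force": force on the tool from outside, world axes, zero at the start; "moment": the same for the moment, N m; "width": finger opening in mm.
Only numpy, scipy, OpenCV 4.12 (cv2) and the standard library are available. Lean on these libraries where they do the work, as an engineer would, in place of code of your own. Each camera call takes 0.05 s, during which the arm holds its last target.

TASK

Take the long plain round pillar out of the sloping parts bin, lay it in the V cradle of the clamping fixture and press it firmly but gently up against the brass end stop, without shifting the stop, which is held only by friction. Then push the clamp's handle down past its centre so that it locks on the pillar, and let go. Leave the other parts in the bin and do not disturb the rest of the bench.

Things in the scene. Friction and masses are not known exactly. Their poses are not given: they have to be found in the camera images.
- pillar_center (a point): the long plain round pillar, the part wanted: solid aluminium bar, 28 mm in diameter, 160 mm long, the same thickness all along, both ends alike, 140 to 280 g. The point is its centre; x runs along the bar (up the slope while it lies in the bin).
- bin: grey parts bin, fixed. Its floor rises at 28 degrees along the bin's +x (away from the robot). Inside 200 mm along the slope, 310 mm wide (y); walls square to the floor 45 mm tall (the high one 20), 6 mm thick. Origin on the table under its middle; inner floor at the low wall: x = -95, z = 30 mm. Four aluminium parts lie along the slope, low ends at the low wall, 68 mm from middle to middle, in any order.
- fixture: clamping fixture, fixed: steel base 285 x 80 mm, top at z = 12 mm, with two V blocks, each 20 mm long, middles at x = -50 and +50 mm, mouth 50 mm wide, top edges z = 51 mm. Origin on the table; x runs along the cradle to the stop and the clamp. A seated pillar's axis is level, along x, at y = 0, z = 50 mm. Clamp tower: x = 107 to 175, top z = 110 mm; its open arm is 170 mm high, reaching back to x = 78 mm.
- stop: brass end stop of the cradle, 34 mm wide, from z = 14 to 62 mm above the table. Origin at the middle of its face toward the cradle, on the axis of a seated pillar; x as the fixture's. It stands up to 6 mm to either side of 70 mm along the fixture's x, and is held only by friction: it slides if pushed with more than about 20 N.
- clamp_handle (a joint): the clamp's handle: 0 = open (it stands 55 degrees above level, leaning away from the cradle), 1.07 rad = pushed right down (6 degrees below level), locked. Its centre is at 1.0 rad: short of that it springs back open when let go; past it, it snaps down and stays. It needs about 2 to 5 N at handle_grip, square to the handle.
- handle_grip (a point): a point on the upper (pushing) face of the clamp's black handle, 100 mm out from the hinge. The grip is 75 mm long (50 to 125 mm from the hinge), 36 mm wide, 16 mm thick, its mid-plane through the hinge axis. It moves with the handle; z is square out of the pushing face, x points along the handle away from the hinge.
- handle_hinge (a point): the axis of the handle's hinge, which runs along the fixture's y; 160 mm along the fixture's x, 65 mm above the table. The handle swings down and away from the cradle.
- clamp_pad: the rubber pad, 18 mm across, on the clamp's sprung spindle. When the handle is locked it presses down with about 7 N on the top of a pillar in the cradle, 50 mm along the fixture's x. Origin at the middle of its pressing face.
- short_pillar_center (a point): the short round pillar: plain aluminium, 28 mm in diameter, 105 mm long; lies in the bin. The point is its centre, x along it.
- square_bar_center (a point): the square aluminium bar, 28 x 28 x 160 mm; lies in the bin. The point is its centre, x along it.
- stepped_shaft_center (a point): the stepped round aluminium shaft: 28 mm in diameter for half of its 160 mm, 16 mm for the rest; lies in the bin. The point is its centre, x along it.
- reel: the white reel of solder, 68 mm across, 62 mm tall, standing. Origin under its middle.
- screwdriver: a screwdriver, 180 mm, lying. Origin under it.
- wrench: a wrench, 170 mm, lying. Origin under it.
- radio: a small valve radio on an aluminium chassis 100 x 150 mm, 105 mm tall. Origin under its middle.
- mug: a blue mug, 76 mm across, 85 mm tall. Origin under its middle.
- pillar: the same long round pillar; this origin lies on its surface at one end (the low end in the bin), x along the bar.
Mind the look-alikes: they are no part of the job. Leave any blue, green or pink look-alike of the pillar alone.

How it is judged:
By the outcome, as a careful person would: the job done as asked, in the order asked, and still so for the second after the job is handed in, with the robot touching nothing.
It also fails if it takes over 48 s, if anything falls off the work surface, if the arm or the gripper's body presses on something with over 40 N, if the wrist force passes 120 N, or if a joint passes its speed limit or range.

## Working session

There is one attempt and no reset: what is moved stays moved. The work goes in short steps, Python scripts to look and compute and a tool call to move; the robot and the scene stay as the last step left them, time stands still between calls to the robot, and variables do not carry over. Pictures are saved under pics/ and viewed, and the job is handed in when it is done.

Besides the shell and the picture viewer there is one more tool, called after ">>>" in YAML: its name, and indented under it one key for each argument. move_arm: Moves the arm, as the interface text tells. Its arguments: {"type":"object","properties":{"increments":{"type":"array","items":{"type":"number"}}},"required":["increments"]}

```bash
mkdir -p pics; ls
cat > h.py <<'E'
import numpy as np, cv2, pickle
from workcell import ctrl
from scipy.spatial.transform import Rotation as R
def grab(n,fn):
    o=ctrl.get_obs(); im=ctrl.get_image(n); im['obs']=o
    if 'pose' not in im:
        T=np.eye(4); T[:3,:3]=R.from_rotvec(o['orientation']).as_matrix(); T[:3,3]=o['ee_pos']
        im['pose']=T@np.array(im['mount'])
    cv2.imwrite(f'pics/{fn}.png',im['frame'][:,:,::-1]); pickle.dump(im,open(f'pics/{fn}.pkl','wb')); return im
def load(fn): return pickle.load(open(f'pics/{fn}.pkl','rb'))
def K(im):
    h,w=im['frame'].shape[:2]; f=h/2/np.tan(np.radians(im['vertical_fov'])/2)
    return np.array([[f,0,im['cx']],[0,f,im['cy']],[0,0,1]])
def ray(im,px):
    p=cv2.undistortPoints(np.array(px,float).reshape(-1,1,2),K(im),np.array(im['distortion'],float)).reshape(-1,2)
    d=np.c_[p,np.ones(len(p))]@np.array(im['pose'])[:3,:3].T
    return np.array(im['pose'])[:3,3], d/np.linalg.norm(d,axis=1)[:,None]
def onz(im,px,z):
    c,d=ray(im,px); return c+d*((z-c[2])/d[:,2])[:,None]
def proj(im,P):
    T=np.linalg.inv(np.array(im['pose'])); r,_=cv2.Rodrigues(T[:3,:3])
    return cv2.projectPoints(np.array(P,float).reshape(-1,1,3),r,T[:3,3],K(im),np.array(im['distortion'],float))[0].reshape(-1,2)
def tri(views):
    A=np.zeros((3,3));b=np.zeros(3)
    for im,px in views:
        c,d=ray(im,[px]);M=np.eye(3)-np.outer(d[0],d[0]);A+=M;b+=M@c
    return np.linalg.solve(A,b)
E
python3 - <<'E'
from h import *
print(ctrl.get_obs())
for n in ['scene','top','wrist']:
    im=grab(n,n+'0'); print(n,im['vertical_fov'],np.round(im['pose'],3).tolist())
E
```

```text
pics
{'t': 0.0, 'qpos': array([-1.20196255e+00,  4.23838310e-01,  1.63070031e+00,  5.11930885e-06,
        1.08860941e+00, -1.90009390e-02]), 'qvel': array([ 1.22458102e-04,  5.58757313e-04,  5.57820154e-04,  3.98885363e-05,
        1.85526900e-04, -1.14844270e-03]), 'joint_torque': array([-8.58648764e-04, -5.44626260e+01, -2.73669022e+01,  6.41865889e-02,
        2.27004674e-02, -1.13573321e-04]), 'ee_pos': array([ 236.18509321, -578.04093074,  221.89923521]), 'orientation': array([-3.08120637e+00, -6.05099427e-01,  4.17960095e-04]), 'ft_force': array([-0.07430347, -1.0542374 , -0.76300784]), 'moment': array([-0.00489707, -0.00733473, -0.02535524]), 'width': 88.04330030490257}
scene 50.922832058929885 [[-0.841, 0.405, -0.358, 946.307], [0.54, 0.652, -0.531, 783.31], [0.019, -0.641, -0.768, 1109.638], [0.0, 0.0, 0.0, 1.0]]
top 44.70367243150692 [[0.016, -0.997, 0.075, 407.854], [-1.0, -0.016, -0.003, 72.205], [0.004, -0.075, -0.997, 1354.662], [0.0, 0.0, 0.0, 1.0]]
wrist 58.923710027551806 [[0.378, -0.885, -0.27, 310.436], [-0.926, -0.362, -0.109, -548.366], [-0.001, 0.291, -0.957, 383.112], [0.0, 0.0, 0.0, 1.0]]
```

View pics/scene0.png

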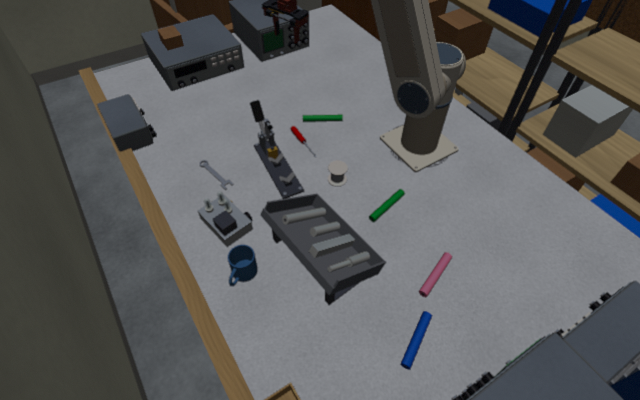

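View pics/top0.png

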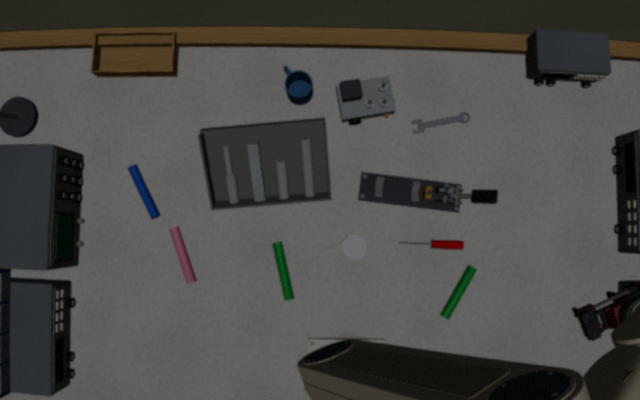

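View pics/wrist0.png

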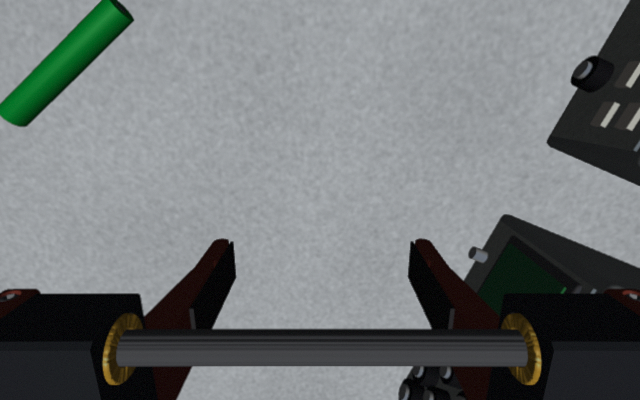

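Run:
```python
from h import *
im=load('top0')['frame']; 
a=cv2.resize(im[105:220,190:340],None,fx=5,fy=5,interpolation=cv2.INTER_CUBIC)
cv2.imwrite('pics/c1.png',np.clip(a[:,:,::-1]*1.6,0,255))
a=cv2.resize(im[160:225,350:505],None,fx=5,fy=5,interpolation=cv2.INTER_CUBIC)
cv2.imwrite('pics/c2.png',np.clip(a[:,:,::-1]*1.6,0,255))
im=load('scene0')['frame']; 
a=cv2.resize(im[90:310,230:390],None,fx=2.7,fy=2.7,interpolation=cv2.INTER_CUBIC)
cv2.imwrite('pics/c3.png',np.clip(a[:,:,::-1]*1.3,0,255))
print(np.round(load('wrist0')['mount'],3))
t=load('top0')
print(onz(t,[[200,129],[325,119],[330,198],[213,208]],60).round())
```

```text
[[   0.      -0.957   -0.291   80.008]
 [   1.       0.      -0.       0.307]
 [   0.      -0.291    0.957 -161.116]
 [   0.       0.       0.       1.   ]]
[[674. 408.  60.]
 [706.  69.  60.]
 [492.  52.  60.]
 [460. 365.  60.]][ WARN:0@0.637] global loadsave.cpp:1063 imwrite_ Unsupported depth image for selected encoder is fallbacked to CV_8U.
```

View pics/c1.png

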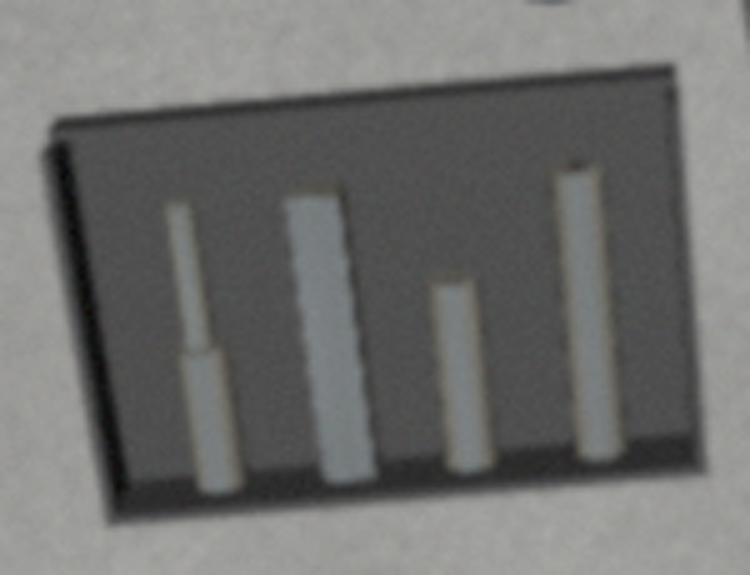

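View pics/c2.png

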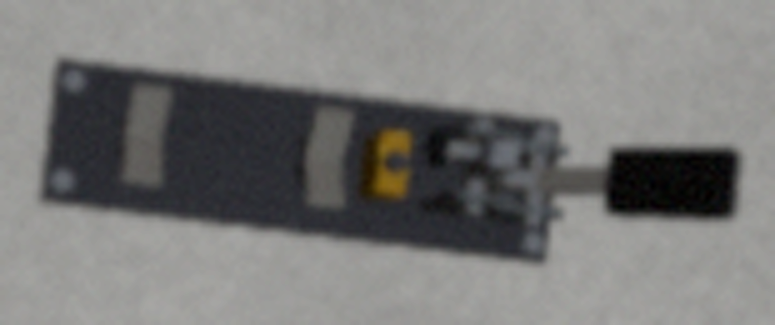

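View pics/c3.png

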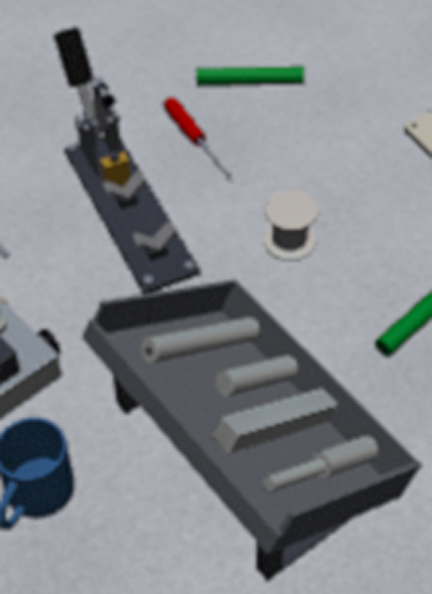

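The bin parts in the top view are the stepped shaft (232,175), square bar (257,172), short round (282,180) and long plain round (308,168). The rightmost one is wanted: it is round, uniform and the full 160 mm, and the scene crop agrees. The clamp is open, with the brass stop at about (428,193) and the black handle at about (484,196).

```bash
cat >> h.py <<'E'
def toolshift(P,ang_x):
    """shift in current tool axes to get TCP to P (mm) with tool-x at world angle ang_x (deg); returns dx,dy,dz,yaw"""
    o=ctrl.get_obs(); M=R.from_rotvec(o['orientation']).as_matrix()
    d=M.T@(np.array(P)-o['ee_pos']); cur=np.degrees(np.arctan2(M[1,0],M[0,0]))
    yaw=-((ang_x-cur+180)%360-180)
    return np.round([*d,yaw],1), round(cur,2), M[:,2].round(4)
E
python3 - <<'E'
from h import *
t=load('top0')
b=onz(t,[[361.6,172],[358.6,199.6],[461.4,184.4],[458.6,212]],12); print(b.round(1))
print('centre',b.mean(0))
ux=(b[2]-b[0]+b[3]-b[1]); print('fix ang',np.degrees(np.arctan2(ux[1],ux[0])))
p=np.array([[(577,172),(600,460)]])[0]/5+[190,105]
lo=onz(t,[p[1]],47)[0]; hi=onz(t,[p[0]],120)[0]; print(lo,hi,np.degrees(np.arctan2(*(hi-lo)[[1,0]])))
c=(lo+hi)/2
print('bar',c)
print(toolshift([c[0]-60,c[1],300],0))
E
```

```text
[[ 568.8  -35.6   12. ]
 [ 491.8  -28.1   12. ]
 [ 539.  -316.6   12. ]
 [ 461.5 -308.2   12. ]]
centre [ 515.29399838 -172.12775007   12.        ]
fix ang -96.11741567812602
[494.54682876 105.64450694  47.        ] [637.86235212 118.32884484 120.        ] 5.05786268183679
bar [566.20459044 111.98667589  83.5       ]
(array([ 510.9, -536.9,  -77.3,   22.2]), np.float64(22.22), array([-4.e-04,  1.e-03, -1.e+00]))
```

Run:
```python
from h import *
print(toolshift([435,-172,240],5))
```

```text
(array([ 337.6, -300.9,  -17.6,   17.2]), np.float64(22.22), array([-4.e-04,  1.e-03, -1.e+00]))
```

>>> move_arm:
  increments: [0,45,-40,-17,8,0,90,-80,-17,17,0,135,-120,-17,17,0,180,-160,-17,17,0,225,-200,-17,17,0,270,-240,-17,17,0,305,-272,-17,17,0,338,-301,-17,17,0,338,-301,-17,17,0,338,-301,-17,17]

```text
t: 1.4
ee_pos: [435.1, -171.8, 239.3]
orientation: [-3.137, -0.144, 0.001]
ft_force: [-0.2, -1.0, -0.0]
width: 87.7
```

Run:
```python
from h import *
grab('wrist','w1')
print(toolshift([480,110,260],5))
```

```text
(array([ 7.040e+01, -2.771e+02, -2.050e+01,  2.000e-01]), np.float64(5.2), array([-8.e-04,  1.e-03, -1.e+00]))
```

View pics/w1.png

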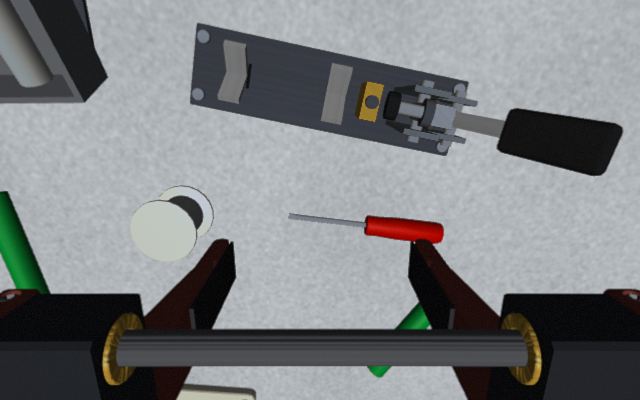

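The wrist view shows the fixture base with corners at about (197,23), (191,103), (446,156) and (468,81). The V blocks are at (235,72) and (337,93), the brass stop at (370,101) and the open handle at (560,142).

>>> move_arm:
  increments: [0,12,-46,-20,0,0,24,-92,-20,0,0,35,-138,-20,0,0,47,-185,-20,0,0,59,-231,-20,0,0,70,-277,-20,0,0,70,-277,-20,0,0,70,-277,-20,0]

```text
t: 2.45
ee_pos: [479.4, 108.7, 259.3]
orientation: [-3.138, -0.141, 0.002]
ft_force: [-0.1, 0.1, -1.0]
width: 87.8
```

Run:
```python
from h import *
im=grab('wrist','w2'); print(im['obs']['ee_pos'],im['obs']['width'])
```

```text
[479.41371557 108.7157418  259.30546972] 87.76982159606618
```

View pics/w2.png

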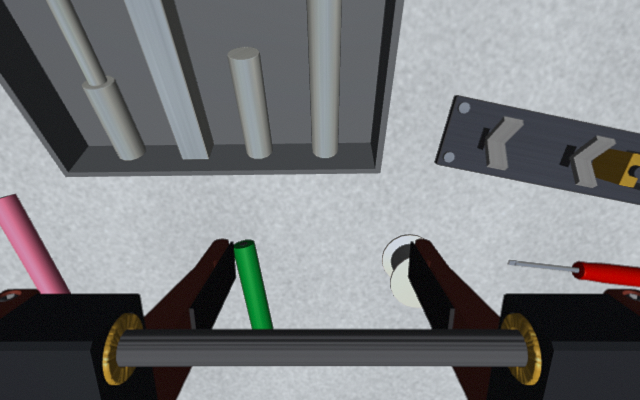

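Run:
```python
from h import *
im=load('w2'); g=cv2.cvtColor(im['frame'],cv2.COLOR_RGB2GRAY).astype(float)
a=cv2.resize(im['frame'][0:185,280:410],None,fx=4,fy=3.2,interpolation=cv2.INTER_CUBIC); cv2.imwrite('pics/c4.png',a[:,:,::-1])
for r in range(0,170,10): print(r,[int(v) for v in g[r,295:350:2]])
print('col',[int(v) for v in g[140:180,324]])
c=onz(im,[[66,176],[380,171]],69.7);d=c[0]-c[1];print(c,np.degrees(np.arctan2(d[1],d[0]))-90,np.linalg.norm(d))
```

```text
0 [101, 103, 102, 100, 101, 100, 92, 108, 128, 137, 144, 149, 152, 156, 158, 156, 156, 148, 148, 146, 148, 135, 117, 89, 102, 102, 100, 100]
10 [100, 101, 102, 101, 101, 100, 83, 103, 126, 135, 144, 149, 152, 154, 155, 155, 156, 148, 147, 147, 147, 133, 114, 81, 102, 100, 100, 101]
20 [101, 102, 100, 101, 101, 102, 74, 101, 123, 137, 144, 150, 153, 154, 155, 157, 154, 147, 146, 145, 146, 131, 112, 88, 101, 102, 99, 101]
30 [101, 100, 100, 100, 100, 100, 78, 98, 121, 134, 143, 148, 153, 153, 155, 155, 155, 148, 145, 146, 144, 128, 107, 101, 100, 101, 101, 99]
40 [101, 101, 100, 100, 101, 100, 99, 96, 118, 134, 144, 148, 153, 152, 155, 155, 156, 149, 146, 145, 142, 126, 103, 99, 100, 101, 101, 100]
50 [99, 100, 99, 100, 99, 100, 98, 93, 114, 135, 143, 150, 154, 152, 155, 155, 154, 149, 146, 145, 140, 122, 98, 96, 100, 99, 100, 100]
60 [99, 100, 99, 100, 100, 99, 99, 92, 113, 133, 142, 149, 154, 151, 154, 155, 155, 149, 145, 144, 138, 118, 101, 99, 100, 100, 99, 101]
70 [101, 101, 99, 100, 100, 100, 100, 81, 110, 132, 141, 150, 155, 153, 156, 156, 156, 149, 144, 143, 138, 115, 92, 100, 
[... 815 characters left out ...]
100, 99, 98]
140 [100, 100, 99, 99, 99, 99, 99, 99, 82, 116, 138, 147, 150, 159, 155, 154, 153, 150, 145, 138, 119, 94, 98, 99, 99, 98, 98, 98]
150 [69, 68, 67, 68, 67, 68, 68, 67, 67, 112, 137, 144, 151, 158, 157, 156, 154, 150, 143, 136, 115, 82, 68, 67, 68, 68, 70, 69]
160 [69, 68, 67, 68, 67, 67, 68, 68, 69, 69, 69, 69, 69, 68, 68, 67, 69, 66, 66, 69, 67, 68, 67, 67, 68, 68, 69, 68]
col [158, 158, 158, 158, 157, 156, 156, 156, 157, 157, 157, 157, 158, 156, 157, 158, 160, 159, 85, 65, 67, 68, 68, 68, 69, 68, 66, 67, 68, 83, 99, 98, 96, 108, 189, 193, 191, 196, 199, 201]
[[455.15538271 365.73759168  69.7       ]
 [489.02974398  50.09571336  69.7       ]] 6.125479381835504 317.4543553032934
```

View pics/c4.png

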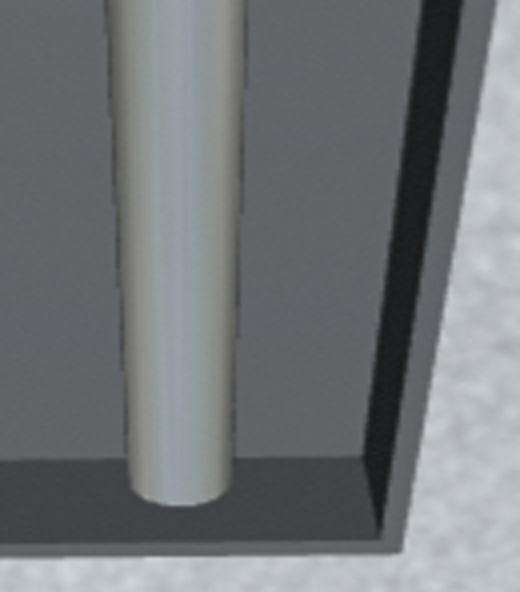

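Run:
```python
from h import *
im=load('w2'); s,co=np.sin(np.radians(28)),np.cos(np.radians(28))
top=onz(im,[[324,157.7]],54.7)[0]; wall=onz(im,[[324,173.5]],66.9)[0]; print(top,wall)
for th in (5,6.1):
  u=np.array([np.cos(np.radians(th)),np.sin(np.radians(th)),0]); v=np.array([-u[1],u[0],0])
  for name,low in (('top',top+u*28*s-u*14*s+[0,0,42.4-54.7]),('wall',wall+u*(121.7-101.6)+[0,0,42.4-66.9])):
    # slope plane containing axis
    n=-s*u+np.array([0,0,co]); out=[]
    for row,col in ((0,323.6),(40,(309.3+338.8)/2),(80,(311+337.8)/2),(140,(312.3+336.2)/2)):
        c,d=ray(im,[[col,row]]); d=d[0]; out.append(c+d*((low-c)@n)/(d@n))
    out=np.array(out); dd=out[0]-out[-1]
    print(th,name,low.round(1),'axis yaw',np.degrees(np.arctan2(dd[1],dd[0])).round(2)); 
    l=out[0]-low; p=out.mean(0); e=dd/np.linalg.norm(dd); L=p+e*((low-p)@e); print('low',L.round(1),'centre',(L+80*e).round(1))
# check against top view
t=load('top0'); print(proj(t,[[566,112,80],[495,105.5,42.4],[637,118,117.6]]), 'seen 305.4 139.4 ; 310 197')
```

```text
[494.76241064 107.30524966  54.7       ] [480.74276093 106.08060609  66.9       ]
5 top [501.3 107.9  42.4] axis yaw 5.75
low [501.4 107.4  42.4] centre [571.6 114.4  80. ]
5 wall [500.8 107.8  42.4] axis yaw 5.75
low [500.8 107.3  42.4] centre [571.1 114.4  80. ]
6.1 top [501.3 108.   42.4] axis yaw 5.75
low [501.4 107.4  42.4] centre [571.6 114.4  80. ]
6.1 wall [500.7 108.2  42.4] axis yaw 5.75
low [500.8 107.3  42.4] centre [571.1 114.4  80. ]
[[307.77926508 169.10878879]
 [310.0979132  196.94688238]
 [305.55242111 139.90386341]] seen 305.4 139.4 ; 310 197
```

Run:
```python
from h import *
print(toolshift([571,114,74],5.75))
```

```text
(array([ 91.9,   2.7, 185.3,  -0.6]), np.float64(5.11), array([-1.3e-03,  5.0e-04, -1.0e+00]))
```

>>> move_arm:
  increments: [105,30,1,40,-0.6,105,60,3,75,-0.6,105,92,3,105,-0.6,105,92,3,125,-0.6,105,92,3,125,-0.6]

```text
t: 3.12
ee_pos: [570.0, 111.7, 132.6]
orientation: [3.138, 0.153, -0.008]
ft_force: [-0.1, -0.8, 0.8]
width: 51.7
```

Run:
```python
from h import *
im=grab('wrist','w3'); print(im['obs']['ee_pos'],im['obs']['width'],toolshift([571,114,74],5.75))
im=grab('scene','s3');a=cv2.resize(im['frame'][100:320,220:420],None,fx=3,fy=2.7,interpolation=cv2.INTER_CUBIC); cv2.imwrite('pics/c5.png',a[:,:,::-1])
```

```text
[569.96868547 111.70706922 132.58979985] 51.66356065715348 (array([ 0.7, -1.8, 59.9, -0.2]), np.float64(5.6), array([-3.2e-03,  1.0e-04, -1.0e+00]))
```

View pics/w3.png

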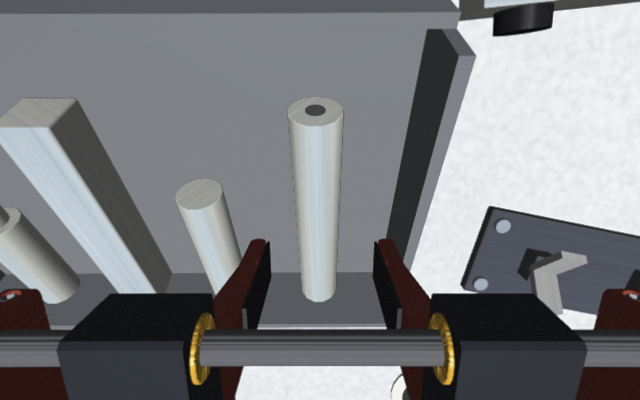

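View pics/c5.png

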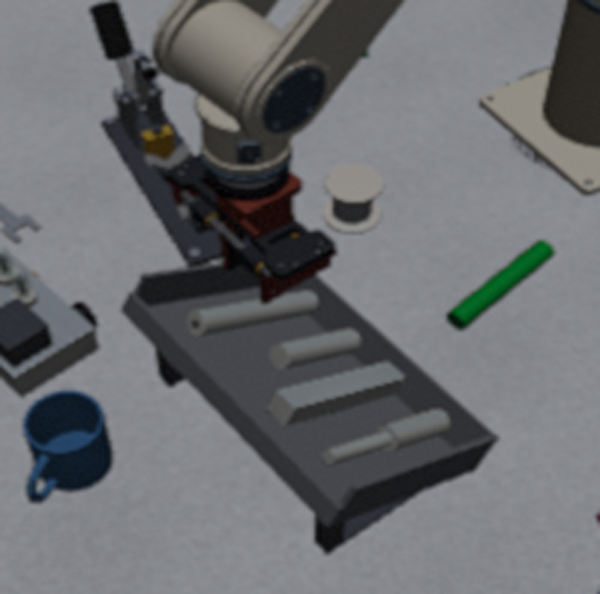

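Run:
```python
from h import *
im=load('w3'); e=np.array([.8829*np.cos(np.radians(5.75)),.8829*np.sin(np.radians(5.75)),.4695]);c=np.array([571.3,114.4,80])
print(proj(im,[c+80*e,c-80*e]), 'seen 315,110')
s=load('s3'); print(proj(s,[c+80*e,c-80*e])); print((proj(s,[c+80*e,c-80*e])-[220,100])*[3,2.7])
print(tri([(im,[315.5,110]),(load('top0'),[305.4,139])]))
```

```text
[[315.04757897 109.73378339]
 [318.18158472 286.56525325]] seen 315,110
[[284.92282284 219.78206681]
 [322.76472007 211.73576165]]
[[194.76846852 323.41158039]
 [308.29416022 301.68655645]]
[641.09400258 120.0903583  107.59873088]
```

The projection lands within a pixel: the high end is predicted at (315,110) and seen at (315,110). The crop shows the long plain round pillar alone between the fingers, with the short one at (200,195) outside them. Descending to grasp.

>>> move_arm:
  increments: [105,1,-2,20,0,105,1,-2,40,0,105,1,-2,54,0,105,1,-2,59,0,105,1,-2,59,0,105,1,-2,59,0]

```text
t: 3.98
ee_pos: [572.3, 114.8, 76.3]
orientation: [-3.137, -0.154, 0.001]
ft_force: [0.3, 0.1, -0.5]
width: 51.9
```

>>> move_arm:
  increments: [105,0,0,3,0,105,0,0,3,0,255,0,0,3,0,255,0,0,3,0,255,0,0,3,0,255,0,0,3,0,255,0,0,3,0]

```text
t: 4.85
ee_pos: [572.4, 114.8, 73.3]
orientation: [-3.137, -0.154, 0.0]
ft_force: [-0.5, -0.5, 1.0]
width: 27.3
```

Closed at 27.3 mm. Lifting and looking.

>>> move_arm:
  increments: [255,0,0,-20,0,255,0,0,-50,0,255,0,0,-90,0,255,0,0,-130,0,255,0,0,-130,0,255,0,0,-130,0]

```text
t: 5.6
ee_pos: [571.4, 114.5, 201.9]
orientation: [-3.137, -0.154, 0.004]
ft_force: [-0.3, 0.3, -3.9]
width: 27.3
```

Run:
```python
from h import *
im=grab('wrist','w4'); o=im['obs'];print(o['ee_pos'],o['width'],o['ft_force'])
im=grab('scene','s4');a=cv2.resize(im['frame'][60:320,220:420],None,fx=2.5,fy=2.2,interpolation=cv2.INTER_CUBIC); cv2.imwrite('pics/c6.png',a[:,:,::-1])
```

```text
[571.38980364 114.50259926 201.92637099] 27.28933415474368 [-0.34789579  0.28039135 -3.88863021]
```

View pics/w4.png

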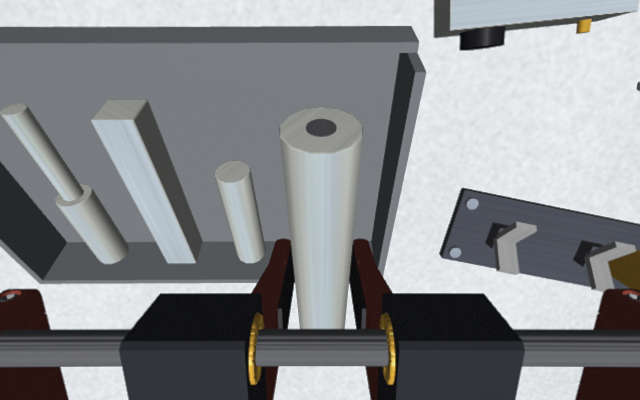

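View pics/c6.png

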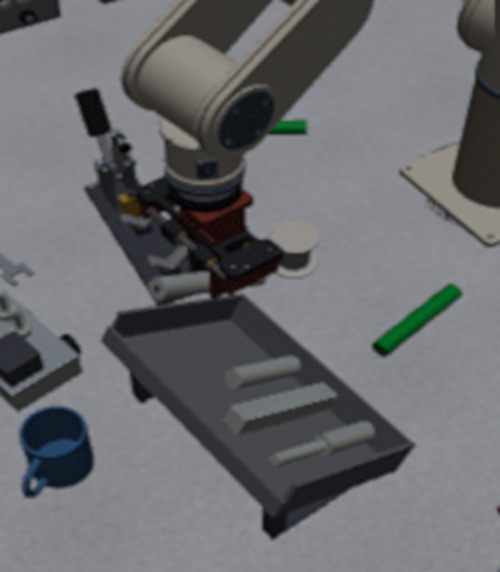

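Run:
```python
from h import *
im=load('w4'); c0,d=ray(im,[[320,128.5]]); d=d[0]
C=np.array([571.4,114.5,201.9+6.7]); 
# points at distance 80 from C along ray
b=d@(c0-C); q=(c0-C)@(c0-C)-6400; disc=b*b-q; print(disc)
for s in(-1,1):
    P=c0+d*(-b+s*np.sqrt(max(disc,0))); print(P,np.degrees(np.arcsin((P-C)[2]/80)))
im=load('w1')
a=cv2.resize(im['frame'][10:170,180:390],None,fx=3.8,fy=3.8,interpolation=cv2.INTER_CUBIC); cv2.imwrite('pics/c7.png',a[:,:,::-1])
a=cv2.resize(im['frame'][60:190,360:630],None,fx=2.9,fy=2.9,interpolation=cv2.INTER_CUBIC); cv2.imwrite('pics/c8.png',a[:,:,::-1])
```

```text
2155.358116099749
[640.39724664 121.39107028 248.49853515] 29.916124659315876
[631.40291796 120.96323977 156.08451307] -41.02920118383437
```

View pics/c7.png

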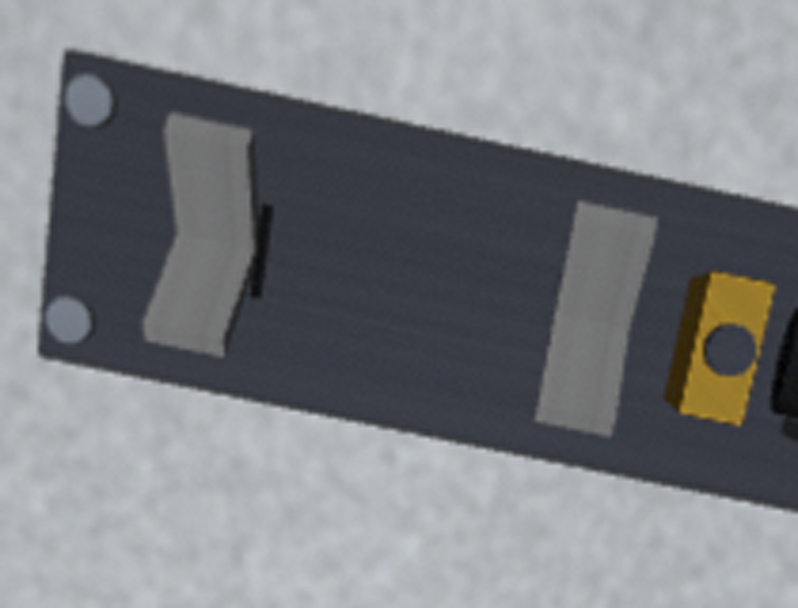

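View pics/c8.png

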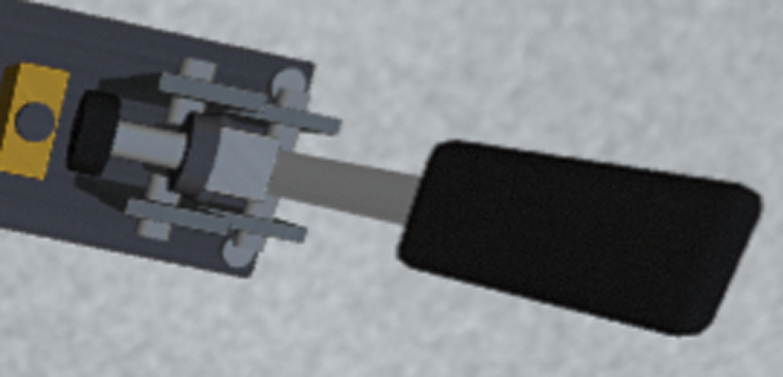

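Run:
```python
from h import *
im=load('w1')
px=np.array([(168,113),(250,130),(144,338),(224,356),(579,202),(657,218),(536,421),(612,437)])/3.8+[180,10]-.37
f=np.array([(-60,25),(-40,25),(-60,-25),(-40,-25),(40,25),(60,25),(40,-25),(60,-25)],float)
w=onz(im,px,51)[:,:2]
fc=f.mean(0);wc=w.mean(0);U,S,Vt=np.linalg.svd((f-fc).T@(w-wc)); Rm=(U@Vt).T
print('scale',S.sum()/((f-fc)**2).sum()); o=wc-Rm@fc; th=np.degrees(np.arctan2(Rm[1,0],Rm[0,0])); print('origin',o,'yaw',th,np.linalg.det(Rm))
print((w-o)@Rm-f)
st=onz(im,np.array([(712,272),(682,412),(776,285),(742,427)])/3.8+[180,10]-.37,62)[:,:2]; print('stop',((st-o)@Rm).round(1))
b=onz(im,np.array([(66,50),(40,356)])/3.8+[180,10]-.37,12)[:,:2]; print('base',((b-o)@Rm).round(1))
b=onz(im,np.array([(314,64),(250,276)])/2.9+[360,60]-.33,12)[:,:2]; print('base far',((b-o)@Rm).round(1))
np.savez('fix.npz',o=o,R=Rm)
# top view check
t=load('top0'); st=onz(t,np.array([(379,128),(369,196)])/5+[350,160]-.4,62)[:,:2]; print('stop top',((st-o)@Rm).round(1))
v=onz(t,np.array([(127,84),(172,86),(122,184),(162,187),(310,105),(352,108),(307,204),(345,209)])/5+[350,160]-.4,51)[:,:2]; print('V top',(v-o)@Rm-f)
```

```text
scale 1.008653491833098
origin [ 519.91496605 -129.12590643] yaw -96.119531800002 0.9999999999999999
[[ 0.11470833  1.3214242 ]
 [-0.25890757  1.50634669]
 [ 0.27897433 -1.09417375]
 [ 0.38587531 -1.436011  ]
 [ 0.09628243  1.36122368]
 [-0.55721463  1.54913466]
 [ 0.08910155 -1.56357623]
 [-0.14881974 -1.64436825]]
stop [[ 74.2  16.5]
 [ 74.7 -16.6]
 [ 89.9  16.7]
 [ 90.  -17.2]]
base [[-98.5  39.1]
 [-98.2 -39.4]]
base far [[182.7  39.2]
 [183.1 -38.6]]
stop top [[ 73.1  18.2]
 [ 71.6 -18.8]]
V top [[-3.44588197  1.30189241]
 [ 0.88056389  3.24057226]
 [ 0.05684138 -2.79353469]
 [ 1.68375794 -1.75577704]
 [-3.48982128  2.27427601]
 [-0.54309531  3.49495888]
 [ 0.72235744 -1.27066881]
 [ 1.55388829 -1.43479074]]
```

```bash
cat >> h.py <<'E'
def fx(x,y,z):
    F=np.load('fix.npz'); return np.r_[F['o']+F['R']@[x,y],z]
def infix(p):
    F=np.load('fix.npz'); return np.r_[F['R'].T@(np.array(p)[:2]-F['o']),p[2]]
E
python3 - <<'E'
from h import *
print(fx(-21,0,130),toolshift(fx(-21,0,130),83.88),toolshift(fx(-21,0,210),83.88))
E
```

```text
[ 522.15362966 -108.24557154  130.        ] (array([-70.2, 216.8,  71.4, -78.3]), np.float64(5.62), array([-3.9e-03, -1.0e-04, -1.0e+00])) (array([-70.5, 216.8,  -8.6, -78.3]), np.float64(5.62), array([-3.9e-03, -1.0e-04, -1.0e+00]))
```

>>> move_arm:
  increments: [255,-9,27,-9,-10,255,-18,54,-9,-20,255,-26,81,-9,-30,255,-35,108,-9,-40,255,-44,135,-9,-50,255,-53,162,-9,-60,255,-62,190,-9,-69,255,-70,217,-9,-78,255,-70,217,-9,-78.3,255,-70,217,-9,-78.3]

```text
t: 6.95
ee_pos: [522.3, -107.9, 209.5]
orientation: [-2.336, -2.095, 0.006]
ft_force: [-0.3, 0.1, -2.3]
width: 27.3
```

Run:
```python
from h import *
im=grab('wrist','w5'); o=im['obs'];print(infix(o['ee_pos']),o['width'],o['ft_force'])
print(toolshift(fx(-21,0,100),83.88))
```

```text
[-2.13640123e+01  8.04609049e-02  2.09475292e+02] 27.33663336419267 [-0.29058807  0.11153875 -2.32353243]
(array([-6.000e-01,  3.000e-01,  1.097e+02, -1.000e-01]), np.float64(83.83), array([-5.1e-03,  5.0e-04, -1.0e+00]))
```

View pics/w5.png

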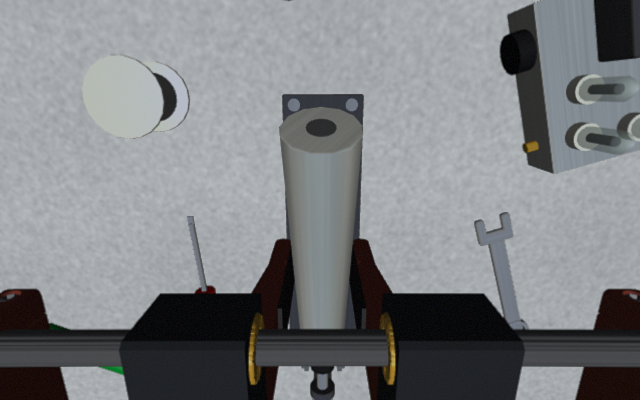

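The wrist view shows the bar centred over the fixture: bar end at (320,128), base bolts at (293,104) and (351,104). Descending.

>>> move_arm:
  increments: [255,-1,0,40,0,255,-1,0,80,0,255,-1,0,110,0,255,-1,0,120,0,255,-1,0,120,0,255,-1,0,120,0]

```text
t: 7.75
ee_pos: [522.8, -108.6, 90.8]
orientation: [-2.336, -2.097, 0.004]
ft_force: [-0.5, 0.2, -2.2]
width: 27.4
```

Run:
```python
from h import *
im=grab('scene','s5'); o=im['obs'];print(infix(o['ee_pos']),o['width'],o['ft_force'])
a=cv2.resize(im['frame'][80:210,220:350],None,fx=4.5,fy=4.5,interpolation=cv2.INTER_CUBIC); cv2.imwrite('pics/c9.png',a[:,:,::-1])
```

```text
[-20.75555208   0.64551736  90.84690821] 27.39416089170416 [-0.4872495   0.19040526 -2.19859526]
```

View pics/c9.png

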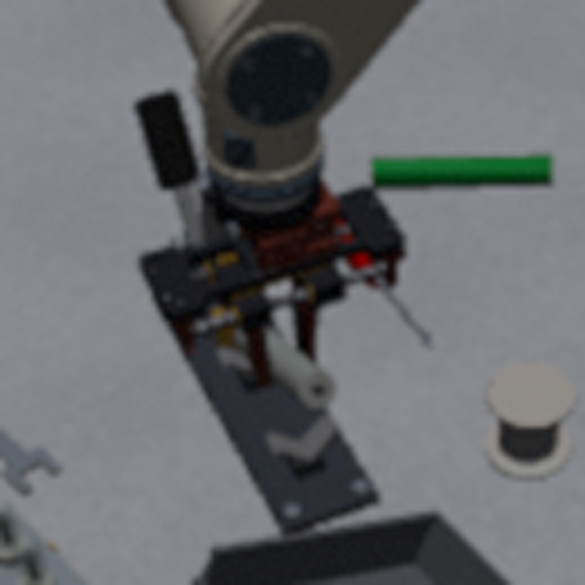

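>>> move_arm:
  increments: [255,0,0,4,0,255,0,0,8,0,255,0,0,12,0,255,0,0,16,0,255,0,0,20,0,255,0,0,20,0]

```text
t: 8.55
ee_pos: [522.7, -108.2, 70.9]
orientation: [-2.336, -2.097, 0.003]
ft_force: [0.3, 4.1, 2.9]
width: 27.8
```

>>> move_arm:
  increments: [255,0,0,4,0,255,0,0,8,0,255,0,0,12,0,255,0,0,16,0,255,0,0,16,0]

```text
t: 9.18
ee_pos: [522.6, -108.3, 54.5]
orientation: [-2.336, -2.097, 0.003]
ft_force: [-0.8, 3.4, -0.1]
width: 27.0
```

Run:
```python
from h import *
im=grab('wrist','w6'); o=im['obs'];print(infix(o['ee_pos']),o['width'],o['ft_force'])
im=grab('scene','s6')
a=cv2.resize(im['frame'][80:210,220:350],None,fx=4.5,fy=4.5,interpolation=cv2.INTER_CUBIC); cv2.imwrite('pics/c10.png',a[:,:,::-1])
```

```text
[-21.02752482   0.46308448  54.50740721] 26.995667617213613 [-0.79712691  3.43326028 -0.13282786]
```

View pics/c10.png

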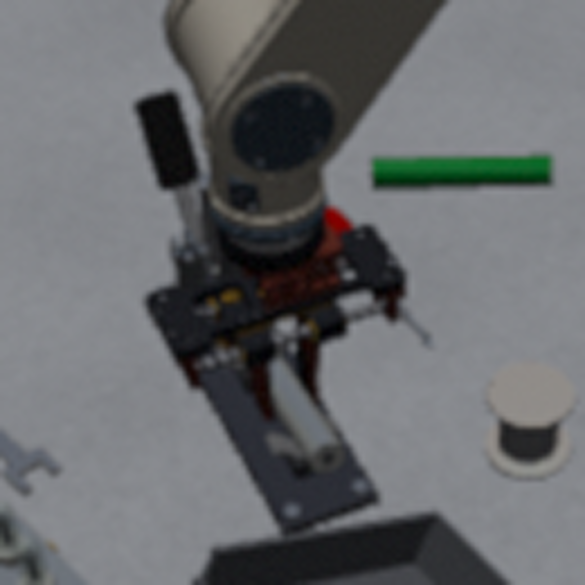

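View pics/w6.png

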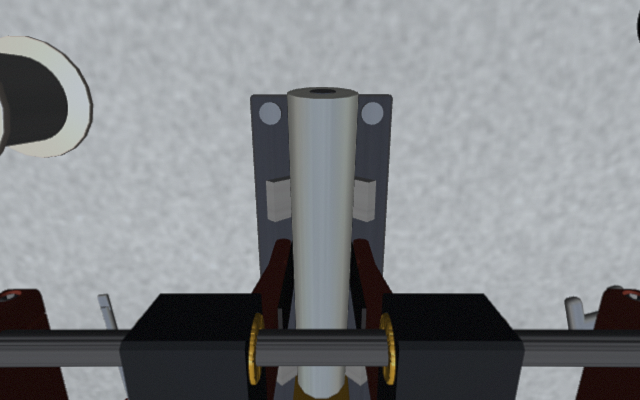

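>>> move_arm:
  increments: [255,0,0,3,0,255,0,0,6,0,255,0,0,8,0,255,0,0,9,0,255,0,0,9,0]

```text
t: 9.9
ee_pos: [522.5, -108.3, 45.6]
orientation: [-2.336, -2.097, 0.004]
ft_force: [-0.4, 2.8, 0.7]
width: 27.2
```

>>> move_arm:
  increments: [255,0,0,1,0,255,0,0,2,0,255,0,0,2,0]

```text
t: 10.28
ee_pos: [522.5, -108.4, 43.6]
orientation: [-2.336, -2.097, 0.004]
ft_force: [0.2, 3.0, 0.9]
width: 27.7
```

>>> move_arm:
  increments: [255,0,0,1,0,255,0,0,2,0,255,0,0,2,0]

```text
t: 10.65
ee_pos: [522.5, -108.4, 42.6]
orientation: [-2.336, -2.097, 0.004]
ft_force: [-4.7, 3.3, 15.3]
width: 27.2
```

Run:
```python
from h import *
im=grab('wrist','w7'); o=im['obs'];print(infix(o['ee_pos']),o['width'],o['ft_force'])
im=grab('scene','s7')
a=cv2.resize(im['frame'][110:200,240:330],None,fx=6.5,fy=6.5,interpolation=cv2.INTER_CUBIC); cv2.imwrite('pics/c11.png',a[:,:,::-1])
```

```text
[-20.91843096   0.35626075  42.62453611] 27.15857869849636 [-4.69395511  3.29466801 15.25154481]
```

View pics/c11.png

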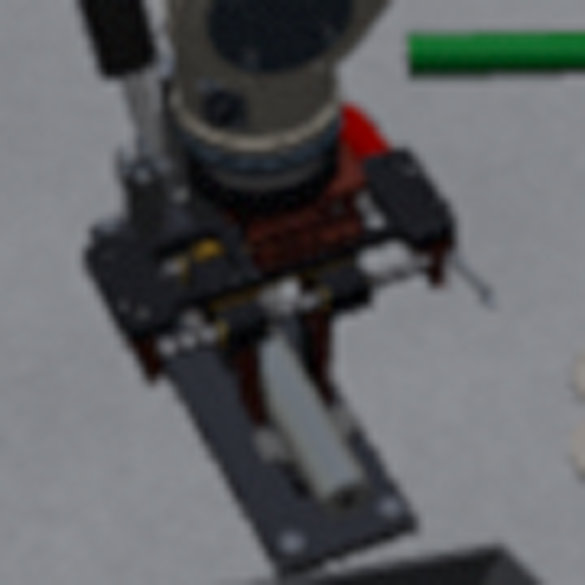

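View pics/w7.png

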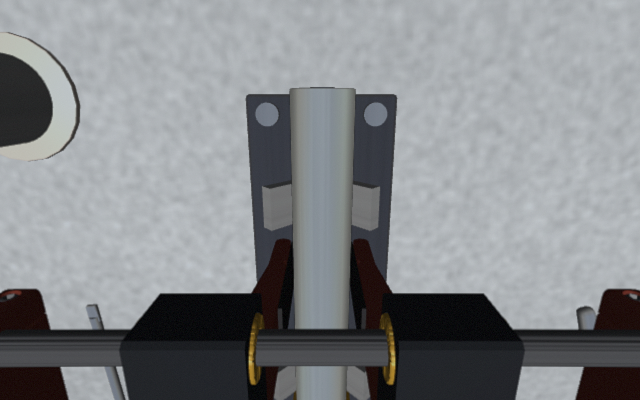

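Run:
```python
from h import *
im=load('w7')
print([infix(p) for p in onz(im,[[322,88],[290,89],[354,88]],64)])
```

```text
[array([-102.50235064,    0.60176915,   64.        ]), array([-102.14899592,  -11.43974967,   64.        ]), array([-102.4931069 ,   12.62783293,   64.        ])]
```

>>> move_arm:
  increments: [180,0,0,0,0,180,0,0,0,0,180,0,0,9,0,180,0,0,9,0]

```text
t: 11.25
ee_pos: [522.2, -108.8, 35.2]
orientation: [-2.335, -2.098, 0.005]
ft_force: [-8.1, 0.9, 25.3]
width: 27.0
```

Run:
```python
from h import *
im=grab('wrist','w8'); o=im['obs'];print(infix(o['ee_pos']),o['width'],o['ft_force'])
```

```text
[-20.44960635   0.08183174  35.22178795] 27.027186590804977 [-8.06358254  0.87205812 25.26697989]
```

View pics/w8.png

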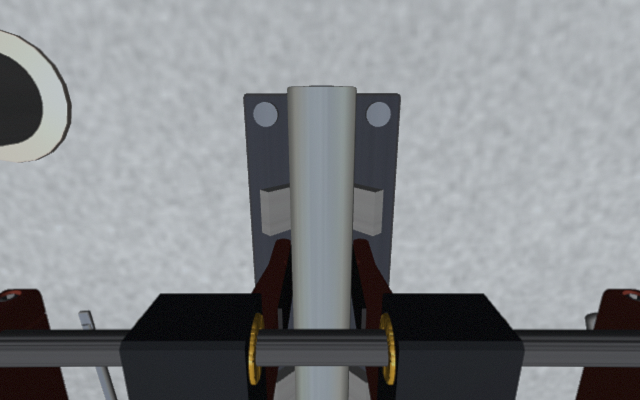

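>>> move_arm:
  increments: [140,0,0,0,0,140,0,0,0,0,140,0,0,0,0]

```text
t: 11.68
ee_pos: [522.2, -109.0, 34.9]
orientation: [-2.336, -2.097, 0.005]
ft_force: [0.0, -0.4, 0.1]
width: 39.9
```

Run:
```python
from h import *
im=grab('wrist','w9'); o=im['obs'];print(infix(o['ee_pos']),o['width'],o['ft_force'])
```

```text
[-20.29339174   0.08008994  34.87013493] 39.88040906330686 [ 0.03489471 -0.44431895  0.0841239 ]
```

View pics/w9.png

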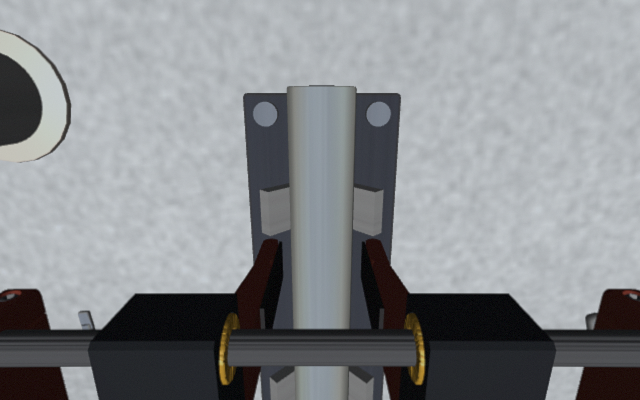

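>>> move_arm:
  increments: [255,0,0,0,0,255,0,0,0,0,255,0,0,0,0,255,0,0,0,0]

```text
t: 12.22
ee_pos: [522.0, -108.8, 34.7]
orientation: [-2.335, -2.097, 0.005]
ft_force: [0.2, 0.7, -3.2]
width: 27.4
```

Gripped level with no side load. Sliding toward the stop, which is tool −x.

>>> move_arm:
  increments: [255,-3,0,0,0,255,-6,0,0,0,255,-9,0,0,0,255,-11,0,0,0,255,-12,0,0,0,255,-12,0,0,0]

```text
t: 12.98
ee_pos: [520.7, -120.9, 34.7]
orientation: [-2.335, -2.097, 0.005]
ft_force: [0.5, -0.2, -2.2]
width: 27.3
```

Run:
```python
from h import *
im=grab('wrist','w10'); o=im['obs'];print(infix(o['ee_pos']),o['width'],o['ft_force'])
im=grab('top','t10');a=cv2.resize(im['frame'][160:225,350:505],None,fx=5,fy=5,interpolation=cv2.INTER_CUBIC)
cv2.imwrite('pics/c12.png',cv2.convertScaleAbs(a[:,:,::-1],alpha=1.6))
```

```text
[-8.25273403 -0.06517823 34.71562729] 27.29990386722113 [ 0.52939104 -0.18273597 -2.23225104]
```

View pics/c12.png

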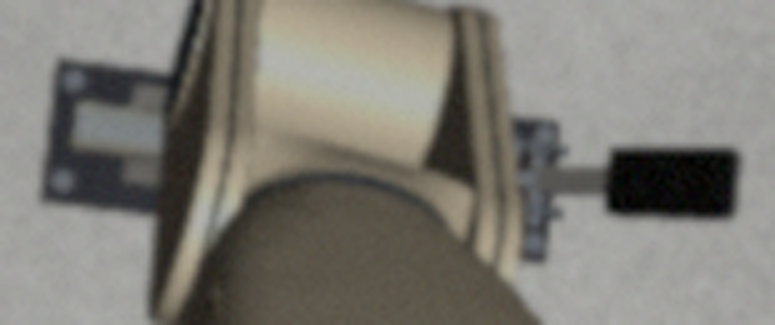

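View pics/w10.png

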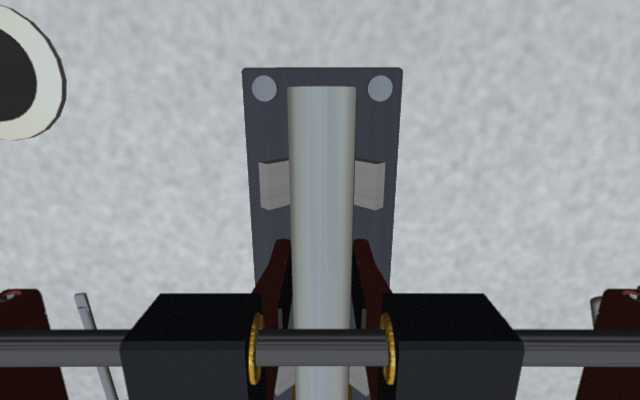

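>>> move_arm:
  increments: [255,-1,0,0,0,255,-2,0,0,0,255,-2.5,0,0,0,255,-2.5,0,0,0]

```text
t: 13.58
ee_pos: [520.4, -123.4, 34.7]
orientation: [-2.335, -2.097, 0.005]
ft_force: [0.4, -0.8, -2.4]
width: 27.2
```

>>> move_arm:
  increments: [255,-0.5,0,0,0,255,-0.5,0,0,0]

```text
t: 13.82
ee_pos: [520.4, -123.9, 34.7]
orientation: [-2.335, -2.097, 0.005]
ft_force: [0.7, 0.1, -2.0]
width: 27.5
```

>>> move_arm:
  increments: [255,-0.5,0,0,0,255,-0.5,0,0,0]

```text
t: 14.08
ee_pos: [520.3, -124.4, 34.7]
orientation: [-2.335, -2.097, 0.005]
ft_force: [-0.3, -0.3, -1.0]
width: 27.5
```

>>> move_arm:
  increments: [255,-0.5,0,0,0,255,-0.5,0,0,0]

```text
t: 14.32
ee_pos: [520.3, -125.0, 34.7]
orientation: [-2.335, -2.097, 0.005]
ft_force: [0.9, 0.7, -1.3]
width: 27.3
```

>>> move_arm:
  increments: [255,-0.5,0,0,0,255,-0.5,0,0,0]

```text
t: 14.58
ee_pos: [520.2, -125.5, 34.7]
orientation: [-2.335, -2.097, 0.005]
ft_force: [-0.3, 0.4, -1.6]
width: 27.4
```

>>> move_arm:
  increments: [255,-0.5,0,0,0,255,-0.5,0,0,0]

```text
t: 14.82
ee_pos: [520.2, -125.7, 34.7]
orientation: [-2.335, -2.097, 0.005]
ft_force: [1.1, 3.4, -2.7]
width: 27.1
```

>>> move_arm:
  increments: [255,-0.4,0,0,0,255,-0.4,0,0,0]

```text
t: 15.08
ee_pos: [520.2, -125.8, 34.7]
orientation: [-2.335, -2.097, 0.005]
ft_force: [1.4, 3.6, -1.7]
width: 27.1
```

>>> move_arm:
  increments: [255,-0.8,0,0,0,255,-0.8,0,0,0]

```text
t: 15.32
ee_pos: [520.2, -125.8, 34.7]
orientation: [-2.335, -2.096, 0.004]
ft_force: [2.1, 7.5, -2.1]
width: 27.4
```

>>> move_arm:
  increments: [255,-1.2,0,0,0,255,-1.2,0,0,0,255,-1.2,0,0,0]

```text
t: 15.7
ee_pos: [520.1, -125.8, 34.7]
orientation: [-2.334, -2.095, 0.002]
ft_force: [2.2, 11.1, -1.9]
width: 27.2
```

>>> move_arm:
  increments: [140,-0.8,0,0,0,140,-0.8,0,0,0,120,-0.8,0,0,0,120,-0.8,0,0,0]

```text
t: 16.2
ee_pos: [520.1, -126.8, 34.7]
orientation: [-2.335, -2.095, 0.002]
ft_force: [0.5, 0.2, -0.0]
width: 46.3
```

Run:
```python
from h import *
im=grab('wrist','w11'); o=im['obs'];print(infix(o['ee_pos']),o['width'],o['ft_force'])
a=cv2.resize(im['frame'][50:400,220:430],None,fx=1.7,fy=1.7); cv2.imwrite('pics/c13.png',a[:,:,::-1])
```

```text
[-2.35205083 -0.09376437 34.74658825] 46.275409824450605 [ 0.48260738  0.23099637 -0.00347718]
```

View pics/c13.png

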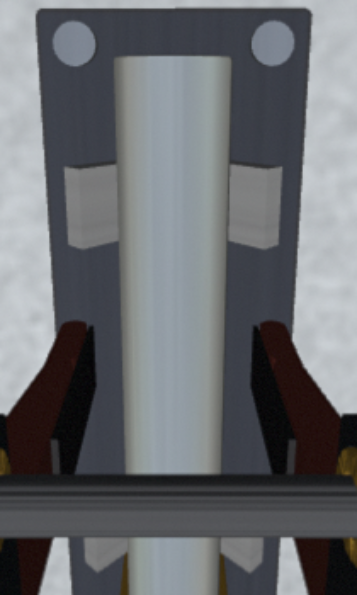

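>>> move_arm:
  increments: [120,0,0,-30,0,120,0,0,-80,0,120,0,0,-140,0,120,0,0,-190,0,200,0,0,-205,0,255,0,0,-205,0]

```text
t: 17.0
ee_pos: [521.1, -127.4, 240.1]
orientation: [-2.336, -2.095, 0.001]
ft_force: [0.1, -0.4, -0.4]
width: 29.7
```

Run:
```python
from h import *
im=grab('scene','s12'); o=im['obs'];print(infix(o['ee_pos']),o['width'],o['ft_force'])
a=cv2.resize(im['frame'][90:210,220:340],None,fx=4.8,fy=4.8,interpolation=cv2.INTER_CUBIC); cv2.imwrite('pics/c14.png',a[:,:,::-1])
print(toolshift(fx(190,0,240),83.88))
```

```text
[ -1.83656933   0.98648349 240.09309697] 29.656304932529284 [ 0.07072309 -0.38478426 -0.43529501]
(array([-1.92e+02,  1.00e-01, -1.70e+00, -1.00e-01]), np.float64(83.8), array([-0.0056,  0.003 , -1.    ]))
```

View pics/c14.png

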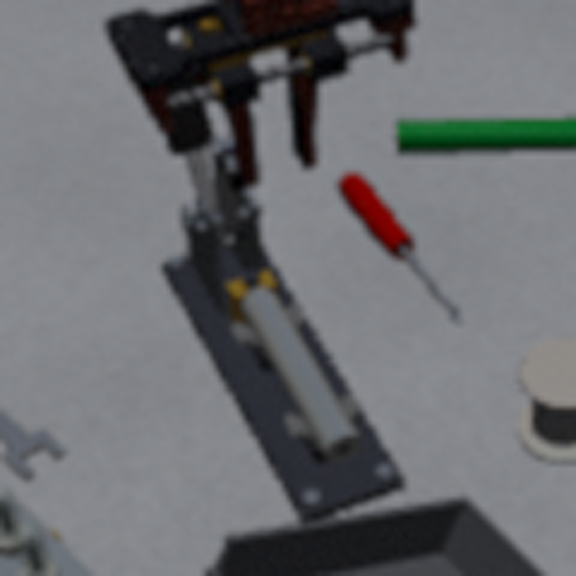

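>>> move_arm:
  increments: [255,-45,0,0,0,255,-90,0,0,0,255,-140,0,0,0,255,-188,0,0,0,255,-190,0,40,0,255,-190,0,60,0,255,-190,0,60,0]

```text
t: 17.92
ee_pos: [497.1, -314.6, 174.2]
orientation: [-2.329, -2.089, 0.006]
ft_force: [-0.1, 0.5, -0.5]
width: 0.5
```

Run:
```python
from h import *
im=grab('scene','s13'); o=im['obs'];p=infix(o['ee_pos']);print(p,o['width'],o['ft_force'],o['qpos'])
a=cv2.resize(im['frame'][60:210,220:370],None,fx=4,fy=4,interpolation=cv2.INTER_CUBIC); cv2.imwrite('pics/c15.png',a[:,:,::-1])
for r in (95,100):
  for a in np.radians([57,50,40,30,20,10,2,-4,-6]):
    P=np.array([160,65])+r*np.array([np.cos(a),np.sin(a)])+8*np.array([-np.sin(a),np.cos(a)])
    print(r,np.degrees(a).round(),'tool dx',round(-(P[0]-10-p[0]),1),'dz',round(p[2]-P[1],1))
```

```text
[186.88087792  -2.92322018 174.19577945] 0.5181250642039508 [-0.12479866  0.52424637 -0.52692531] [-5.84201460e-01  4.35275624e-01  1.73952698e+00 -7.38239692e-04
  9.80843293e-01 -4.75134645e-01]
95 57.0 tool dx -8.2 dz 25.2
95 50.0 tool dx -18.1 dz 31.3
95 40.0 tool dx -30.8 dz 42.0
95 30.0 tool dx -41.4 dz 54.8
95 20.0 tool dx -49.7 dz 69.2
95 10.0 tool dx -55.3 dz 84.8
95 2.0 tool dx -57.8 dz 97.9
95 -4.0 tool dx -58.4 dz 107.8
95 -6.0 tool dx -58.4 dz 111.2
100 57.0 tool dx -10.9 dz 21.0
100 50.0 tool dx -21.3 dz 27.4
100 40.0 tool dx -34.6 dz 38.8
100 30.0 tool dx -45.7 dz 52.3
100 20.0 tool dx -54.4 dz 67.5
100 10.0 tool dx -60.2 dz 84.0
100 2.0 tool dx -62.8 dz 97.7
100 -4.0 tool dx -63.4 dz 108.2
100 -6.0 tool dx -63.4 dz 111.7
```

View pics/c15.png

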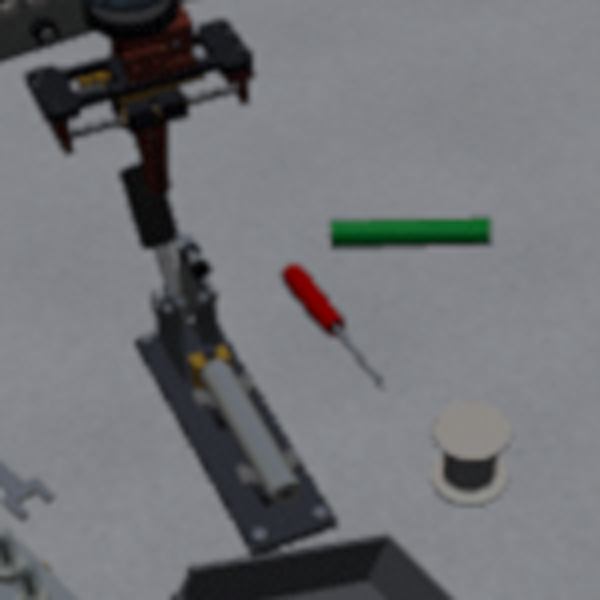

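>>> move_arm:
  increments: [255,0,3,18,0,255,-8,3,21,0,255,-15,3,24,0,255,-22,3,28,0,255,-29,3,34,0,255,-35,3,40,0,255,-35,3,40,0]

```text
t: 18.85
ee_pos: [497.0, -350.8, 135.4]
orientation: [-2.332, -2.091, 0.005]
ft_force: [0.1, 0.5, 1.8]
width: 0.7
```

Run:
```python
from h import *
im=grab('scene','s14'); o=im['obs'];p=infix(o['ee_pos']);print(p,o['width'],o['ft_force'])
a=cv2.resize(im['frame'][60:210,220:370],None,fx=4,fy=4,interpolation=cv2.INTER_CUBIC); cv2.imwrite('pics/c16.png',a[:,:,::-1])
r=100
for a in np.radians([40,30,20,10,2,-4,-6]):
    P=np.array([160,65])+r*np.array([np.cos(a),np.sin(a)])+8*np.array([-np.sin(a),np.cos(a)])
    print(r,np.degrees(a).round(),'tool dx',round(-(P[0]-10-p[0]),1),'dz',round(p[2]-P[1],1))
```

```text
[222.82505096   0.83608124 135.44463481] 0.6528085364634213 [0.10666111 0.47982022 1.79726077]
100 40.0 tool dx 1.4 dz 0.0
100 30.0 tool dx -9.8 dz 13.5
100 20.0 tool dx -18.4 dz 28.7
100 10.0 tool dx -24.3 dz 45.2
100 2.0 tool dx -26.8 dz 59.0
100 -4.0 tool dx -27.5 dz 69.4
100 -6.0 tool dx -27.5 dz 72.9
```

View pics/c16.png

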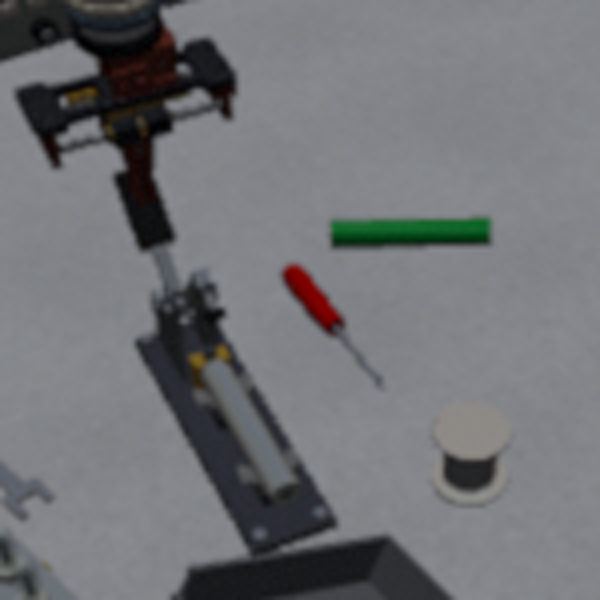

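The handle is following with about 2 N of load. Continuing along the arc.

>>> move_arm:
  increments: [255,-5,-1,7,0,255,-10,-1,14,0,255,-14,-1,21,0,255,-18,-1,29,0,255,-21,-1,37,0,255,-24,-1,45,0,255,-26,-1,53,0,255,-27,-1,59,0,255,-27,-1,59,0]

```text
t: 20.02
ee_pos: [491.8, -376.5, 75.7]
orientation: [-2.33, -2.089, 0.006]
ft_force: [0.3, 0.2, 2.0]
width: 0.2
```

Run:
```python
from h import *
im=grab('scene','s15'); o=im['obs'];p=infix(o['ee_pos']);print(p,o['width'],o['ft_force'])
a=cv2.resize(im['frame'][60:210,220:370],None,fx=4,fy=4,interpolation=cv2.INTER_CUBIC); cv2.imwrite('pics/c17.png',a[:,:,::-1])
```

```text
[248.93916243  -1.58848622  75.66491641] 0.16240750911791962 [0.34304987 0.20572788 1.9898217 ]
```

View pics/c17.png

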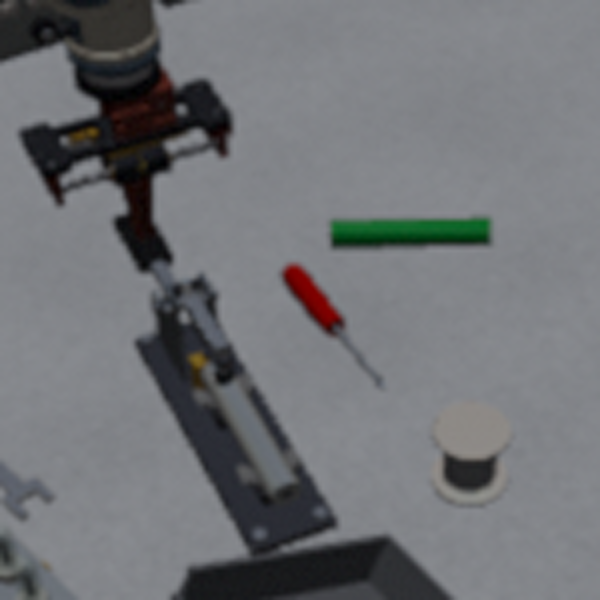

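The clamp arm is coming down on the pillar. Pushing on past the centre.

>>> move_arm:
  increments: [255,0,1,3,0,255,0,1,6,0,255,0,1,9,0,255,0,1,9,0]

```text
t: 20.58
ee_pos: [492.5, -376.2, 66.6]
orientation: [-2.329, -2.089, 0.006]
ft_force: [-0.1, -1.2, 0.3]
width: 0.4
```

>>> move_arm:
  increments: [255,0,1,1.5,0,255,0,1,2.5,0,255,0,1,2.5,0]

```text
t: 20.95
ee_pos: [493.7, -376.4, 64.3]
orientation: [-2.329, -2.089, 0.006]
ft_force: [0.1, 0.4, 3.0]
width: 0.9
```

>>> move_arm:
  increments: [255,0,0,1,0,255,0,0,1,0,255,0,0,0,0,255,0,0,-20,0,255,0,0,-60,0,255,0,0,-110,0,255,0,0,-150,0,255,0,0,-150,0]

```text
t: 21.95
ee_pos: [497.3, -379.0, 219.3]
orientation: [-2.336, -2.095, 0.004]
ft_force: [0.2, -0.2, -0.6]
width: 0.4
```

Run:
```python
from h import *
im=grab('scene','s16'); o=im['obs'];p=infix(o['ee_pos']);print(p,o['width'],o['ft_force'])
a=cv2.resize(im['frame'][60:210,220:370],None,fx=4,fy=4,interpolation=cv2.INTER_CUBIC); cv2.imwrite('pics/c18.png',a[:,:,::-1])
print(toolshift(fx(120,-100,260),5))
```

```text
[250.82362403   4.1278686  219.30134281] 0.3552567548677807 [ 0.24841028 -0.16805448 -0.57968296]
(array([ 130. , -103.5,  -41.8,   78.8]), np.float64(83.77), array([-0.0078,  0.004 , -1.    ]))
```

View pics/c18.png

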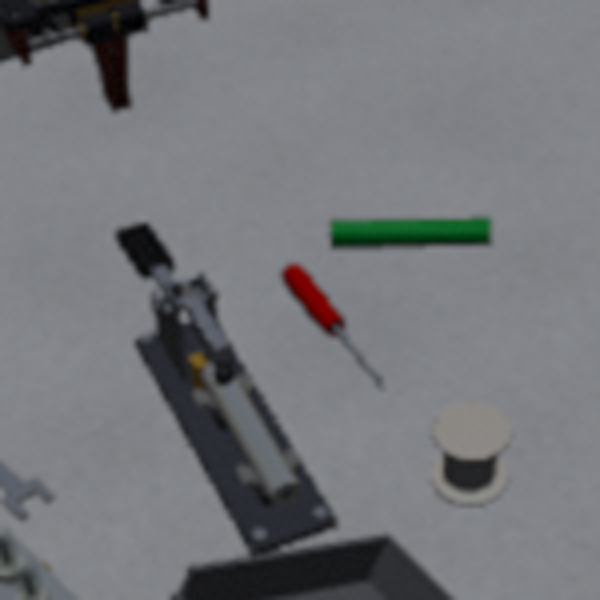

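The handle stays down and the pad is on the pillar. One closer look from the side to check the stop and the pillar's end.

Run:
```python
from h import *
print(toolshift([435,-172,240],5))
```

```text
(array([198.3, -83.3, -21.8,  78.8]), np.float64(83.77), array([-0.0078,  0.004 , -1.    ]))
```

>>> move_arm:
  increments: [255,25,-10,-21,10,255,50,-20,-21,20,255,75,-31,-21,30,255,100,-42,-21,40,255,125,-52,-21,50,255,150,-63,-21,60,255,175,-73,-21,70,255,198,-83,-21,79,255,198,-83,-21,79,255,198,-83,-21,79]

```text
t: 23.25
ee_pos: [435.4, -172.7, 238.9]
orientation: [-3.134, -0.135, 0.013]
ft_force: [-0.1, 1.2, 0.3]
width: 0.5
```

Run:
```python
from h import *
im=grab('wrist','w20'); o=im['obs'];print(o['ee_pos'],o['ft_force'])
t=grab('top','t20')
a=cv2.resize(im['frame'][10:180,180:390],None,fx=3.8,fy=3.5,interpolation=cv2.INTER_CUBIC); cv2.imwrite('pics/c19.png',a[:,:,::-1])
```

```text
[ 435.36902547 -172.73079969  238.85717076] [-0.12442274  1.16943188  0.31842784]
```

View pics/w20.png

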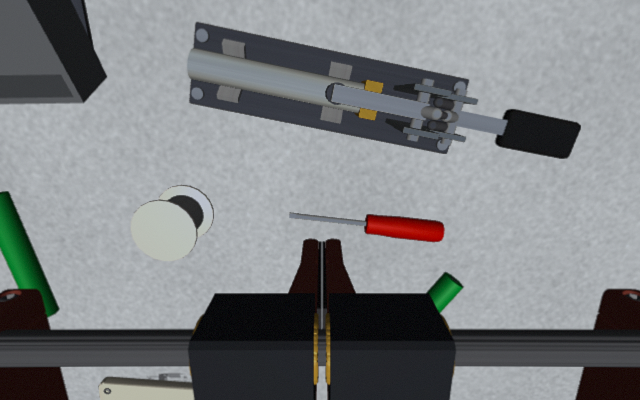

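View pics/c19.png

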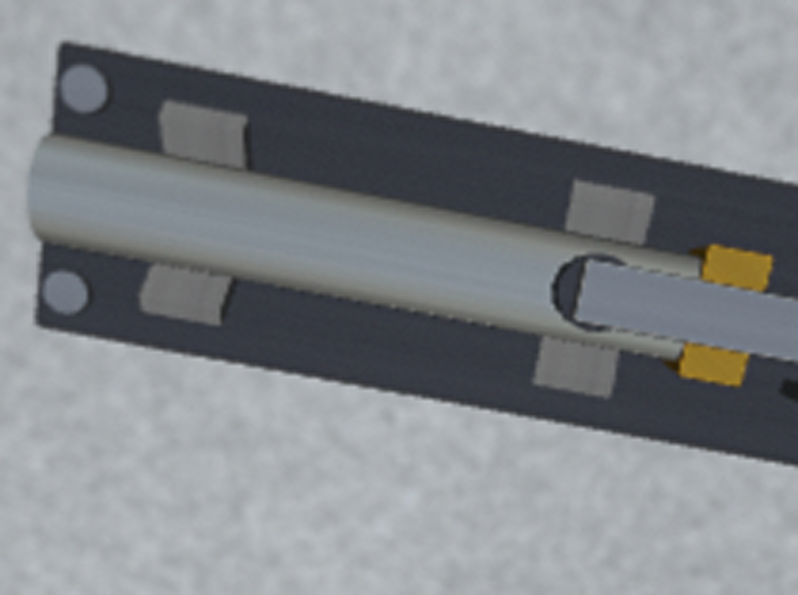

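View pics/t20.png

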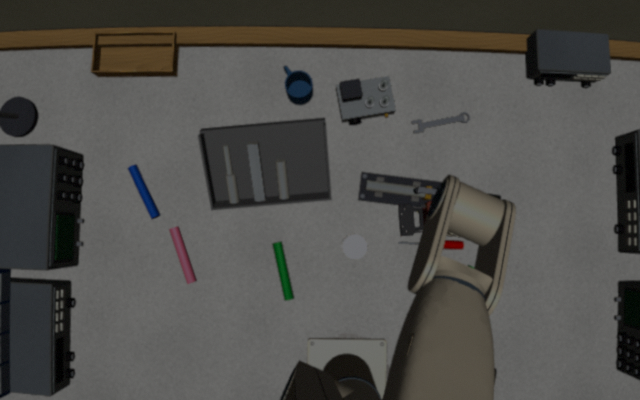

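Run:
```python
from h import *
im=load('w20')
f=lambda l:np.array(l)/[3.8,3.5]+[180,10]-.37
for z,l in ((62,[(706,246),(680,376),(774,255),(743,387)]),(51,[(164,100),(247,115),(140,308),(222,325),(575,180),(655,194),(534,384),(613,398)]),(64,[(31,188)])):
    print(z,[infix(p).round(1)[:2].tolist() for p in onz(im,f(l),z)])
```

```text
62 [[73.4, 16.2], [74.7, -16.8], [89.8, 17.1], [90.5, -16.7]]
51 [[-59.6, 26.6], [-39.8, 26.8], [-59.9, -25.8], [-39.3, -26.3], [39.9, 26.5], [59.5, 26.9], [40.1, -26.6], [60.5, -26.4]]
64 [[-84.2, -0.7]]
```

```bash
python3 -c "
from workcell import ctrl
print(ctrl.close_job())"
```

```text
the job is handed in; nothing more can be done
None
```

The pillar is in the V cradle against the brass stop, the clamp is locked on it, and the job is handed in at about 23 s with the arm clear.

**What I did:** I took the long plain round pillar from the bin and lowered it tilted onto the V blocks so that it turned level. I then regripped it, slid it to the stop, pressed with about 11 N and released. Last, I pushed the handle down its arc past centre.

**Last checks:**
- **Clamp:** the handle stayed down after I let go, and the pad sits on the pillar.
- **Stop:** its face measured 73.4 to 74.7 mm along the fixture, against 74.2 to 74.7 mm before, so I saw no shift.
- **Pillar against the stop:** no gap is visible. One rough reading disagreed by about 2 mm: it put the pillar's far end at −84 mm, where −86 mm was expected. I put this down to the wrong height assumed for that pixel.
- **Rest of the bench:** the other three parts are still in the bin. I saw nothing else moved, though the arm hid part of the top view.

**One slip:** I commanded too small an opening for the first release. The closed fingers slid down the seated pillar with about 25 N, still away from the stop. The next call opened them properly and the pillar stayed seated.

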